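Slide the flat gauge under the low bridge

ROBOT

A 7-joint arm with a two-finger parallel gripper is mounted at the origin on the work surface. World frame = base frame: x ahead of the robot, y to its left, z up, the work surface at z = 0. Lengths are in m, angles in degrees, forces in N, time in s.
With the tool pointing down it reaches from about 0.35 to 0.775 m from the base axis. Payload 3.1 kg.
Tool frame: the origin (TCP) lies on the centre line of the jaws, within the pads' length; the fingertips stand 17 mm ahead of it and the grasp point (between the pads) lies 2 mm behind it (robot.tip_reach is the distance from the TCP to the fingertips, in m); z points along the fingers, y is the direction in which the jaws open and shut (so a half turn about z gives the same grasp; the last joint's range is limited). The gripper opens to 85 mm and grips with 20 to 120 N. Pads are 22 mm wide; open, the fingers measure 114 mm over their backs; the gripper's body (76 mm by 85 mm) begins 54 mm behind the grasp point. The pads swing forward as they close: fully open they stand 13 mm farther back than shut.
Start: joints at [-72.462, 17.813, 0.802, 86.603, -0.252, 75.585, -1.558], TCP at [0.187, 0.517, 0.248] pointing down, gripper open.
Joint ranges: [-154.91, 154.91], [-16.99, 109.72], [-72.82, 74.43], [7.12, 147.25], [-82.49, 262.49], [11.32, 116.49], [-174.64, 174.64]. Speed limits (degrees/s): [159.86, 159.86, 180, 180, 180, 180, 180].

INTERFACE

Orientations are given as [roll, pitch, yaw] about the fixed x, y, z axes, in that order (R = Rz(yaw) Ry(pitch) Rx(roll)).
In Python, from station import robot, fingers, vision, workorder, recognise gives the robot as it stands. Calls block until the motion is done:
- robot.move_to(position, orientation): joint-space move of the TCP to a pose.
- robot.line_to(position, orientation=None, velocity=0.15, f_stop=None): straight line of the TCP; orientation=None keeps the orientation; velocity is the mean speed in m/s. With f_stop (N) it stops when the force on the tool has changed by that much, and returns True; else False.
- robot.move_j(angles): joint-space move.
- fingers.gripper_to(opening, force=None): opening from 0.0 (shut) to 1.0 (fully open); force is the grip in N (None keeps the last); returns when the fingers have stopped.
- robot.pause(seconds).
- robot.inverse_kinematics(position, orientation): joint angles nearest the present ones, or None.
- vision.grab_frame(name): name is "side" or "top"; returns the picture (384x512x3 uint8, red, green, blue); there is no depth.
- vision.calibration(name): a dict with "mtx" (3x3 intrinsics, pixels), "k1" (the pictures are not rectified: a ray, as slopes to the right and down, at radius r is drawn at 1 + k1 r^2 times it, then the intrinsics apply), "extrinsics" (4x4, takes a point from world to camera coordinates). Camera axes: x right, y up, looking along -z (the intrinsics and any distortion apply to the point x, -y, -z); pixel columns grow to the right and rows downward; lengths in m; the calibration is good to about 2 mm. A picture is of the moment at which its call begins. calibration takes no time and is no camera call.
A pose or a line that the arm cannot do raises robot.PlanningError and nothing moves.
- workorder.close_job(): hands the job in, once; it reports no verdict.
Trained networks look in the newest picture that a camera, given by its name, has taken for a name from the list of things; names that differ only in an ending like _2 or _b are one class to them, and where a whole thing is asked for, a point or a joint stands for the part that bears it (a point fixed in the world has none). Each returns a list of dicts, best first, with "p" (0 to 1); they miss things now and then, are a little off and sometimes report something else, mostly with a low value. They report only what shows in the picture. A call takes as long as a camera call. They do not tell look-alikes from the thing itself.
- recognise(label, camera): "rect" ([centre column, centre row, width, height] in pixels, round what is visible of it).
Readings, each from a call of its own:
- robot.current_time_s(): time.
- robot.current_joint_positions(): joint angles.
- robot.current_dq(): joint speeds.
- robot.current_joint_torque(): joint torques, N m.
- robot.current_tool_pos(): TCP position.
- robot.current_eef_rot(): TCP orientation.
- robot.current_contact_force(): force on the tool from outside, world axes, zero at the start.
- robot.current_torque(): the same for the moment, N m.
- robot.current_finger_gap(): opening from 0.0 (shut) to 1.0 (fully open).
Only numpy, scipy, OpenCV 4.12 (cv2) and the standard library are available. Lean on these libraries where they do the work, as an engineer would, in place of code of your own. Each camera call takes 0.05 s, during which the arm holds its last target. There are 200 camera calls.

TASK

On the acrylic checking board, push the loose flat aluminium gauge plate with your fingertips: line it up with the opening of the low steel bridge and slide it through, from the robot's side, until its leading edge sits square and fully home against the stop bar behind the bridge. Only push it: keep it flat on the board all the way, without gripping, lifting or tipping it, and leave the mould, clay core, brass ring and clamp where they stand. Finish with the gauge at rest and the hand clear of it.

Things in the scene. Friction and masses are not known exactly. Their poses are not given: they have to be found in the camera images.
- rig: Fixed checking board: grey-green acrylic slab 360 (x) x 300 (y) x 10 mm on the bench, with a low steel bridge and a stop bar fixed on it. Origin: centre of the slab's underside. x is the sliding direction, away from the robot (within 0.3 rad of world x), y left, z up; its top is at z = 10 mm. Home for the gauge: centre at x = 50, y about 0 mm, its near end sticking out 40 mm before the bridge.
- bridge (a point): Middle of the underside of the bridge's bar, at x = 50, y = 0, z = 26 mm in the board's frame (same axes). The bar is 40 mm deep (x = 30 to 70), 170 mm wide, its top at z = 46 mm with two bolt heads up to 51 mm. Its two legs, 30 mm wide, leave an opening 110 mm wide (y = -55 to 55 mm) and 16 mm high above the board.
- stop (a point): Middle of the stop bar's face that looks to the bridge, at x = 110, y = 0, z = 16 mm in the board's frame (same axes). The steel bar is 10 mm deep (x = 110 to 120), 110 mm wide and 12 mm high, fixed.
- gauge: Loose flat aluminium plate 120 (its x) x 90 (its y) x 12 mm, 0.25 to 0.5 kg, fine scale marks and two dark dots on top. Origin: centre of its underside, z up. It starts flat on the board on the robot's side of the bridge, leading edge about 10 mm or more short of it, its x axis within 0.3 rad of the board's x, its centre up to 40 mm to either side of the board's centre line.
- mould: Bystander, leave alone: upright square steel specimen mould 56 x 56 x 85 mm with a round bore, standing on the board's far part to one side of the stop bar. Origin: centre of its underside.
- core: Bystander, leave alone: upright red-brown clay core, 38 mm across, 80 mm high, standing on the board's far part on the other side (mould and core may change sides). Origin: centre of its underside.
- ring: Bystander, leave alone: brass specimen ring 70 mm across, 20 mm high, lying on the bench to the right of the board. Origin: centre of its underside.
- clamp: Bystander, leave alone: dark G-clamp about 160 x 80 mm, 16 mm high, lying on the bench to the left of the board. Origin: underside, at the middle of its back.
Things that resemble listed ones, but are neither listed nor needed, are in the scene too. What is meant by the gauge is not orange or turquoise, and is the larger of those in its own colour.

How it is judged (in metres and radians):
On the way:
1. the gauge, flat on the board, has its leading part under the bridge between the legs (its centre less than 10 mm short of the board's centre, within 15 mm of the centre line) (x of gauge in the frame of rig above -0.01 m and y of gauge in the frame of rig between -0.015 and 0.015 m and z of gauge in the frame of rig below 0.014 m), for 0.1 s.
At the end, for the whole second after the job is handed in: The gauge lies flat and at rest on the board under the bridge, its leading edge within 4.5 mm of touching the stop bar, square to it within 0.05 rad, its centre within 14 mm of the bridge's centre line; every bystander within 15 mm of its start (x of gauge in the frame of rig between 0.0455 and 0.053 m and y of gauge in the frame of rig between -0.014 and 0.014 m and angle between the x axis of gauge and the x axis of rig, either way round below 0.05 rad and angle between gauge's own z axis and vertical below 0.03 rad and z of gauge in the frame of rig between 0.0075 and 0.0125 m and linear speed of gauge below 0.01 m/s and angular speed of gauge below 0.05 rad/s and distance of each of mould, core, ring, clamp from where it was at the start of the episode below 0.015 m).
It fails at once if the gauge is lifted or carried (underside centre more than 6 mm above the board) (z of gauge in the frame of rig above 0.016 m).
It fails at once if the gauge is tipped by more than 0.1 rad (angle between gauge's own z axis and vertical above 0.1 rad).
It fails at once if a bystander (mould, core, ring or clamp) is moved by more than 15 mm (distance of any of mould, core, ring, clamp from where it was at the start of the episode above 0.015 m).
It fails at once if a bystander is toppled (angle between any of mould, core, ring, clamp's own z axis and vertical above 0.3 rad).
It also fails if it takes over 72 s, if anything falls off the work surface, if the arm or the gripper's body presses on something with over 40 N, if the wrist force passes 120 N, or if a joint passes its speed limit or range.

## Working session

There is one attempt and no reset: what is moved stays moved. The work goes in short steps, each a Python script; the robot and the scene stay as the last script left them, time stands still between calls to the robot, and variables do not carry over. Pictures are saved under pics/ and viewed, about 8 in all and at most 12, crops included, and the job is handed in when it is done.

```bash
mkdir -p pics; ls; python3 - <<'E'
from station import robot, fingers, vision, workorder, recognise
import cv2,numpy as np
for n in("top","side"):
    im=vision.grab_frame(n); cv2.imwrite(f"pics/{n}0.png",cv2.resize(im[:,:,::-1],(800,600),interpolation=cv2.INTER_CUBIC))
    c=vision.calibration(n); print(n,np.round(c["mtx"],1).tolist(),c["k1"],np.round(c["extrinsics"],3).tolist())
    for l in("rig","gauge","bridge","mould","core","ring","clamp"):
        print(l,[(np.round(d["rect"]).tolist(),round(d["p"],2)) for d in recognise(l,n)])
print(robot.current_time_s())
E
```

```text
pics
top [[347.2, 0.0, 260.8], [0.0, 347.2, 189.4], [0.0, 0.0, 1.0]] -0.09564434324229522 [[0.024, -1.0, -0.016, 0.018], [0.998, 0.023, 0.06, -0.555], [-0.059, -0.017, 0.998, -0.726], [0.0, 0.0, 0.0, 1.0]]
rig [([298.0, 164.0, 159.0, 182.0], 0.63)]
gauge [([348.0, 300.0, 44.0, 39.0], 0.86), ([291.0, 196.0, 50.0, 60.0], 0.79), ([133.0, 253.0, 60.0, 66.0], 0.67)]
bridge [([299.0, 167.0, 154.0, 179.0], 0.67)]
mould [([262.0, 91.0, 37.0, 44.0], 0.62), ([366.0, 111.0, 28.0, 28.0], 0.44)]
core [([366.0, 111.0, 27.0, 27.0], 0.73)]
ring [([398.0, 209.0, 40.0, 32.0], 0.82)]
clamp [([182.0, 149.0, 36.0, 76.0], 0.65)]
side [[416.5, 0.0, 260.2], [0.0, 416.5, 187.4], [0.0, 0.0, 1.0]] 0.04639333397285044 [[1.0, -0.016, 0.015, -0.55], [-0.003, 0.588, 0.809, -0.066], [-0.022, -0.808, 0.588, -0.932], [0.0, 0.0, 0.0, 1.0]]
rig [([288.0, 242.0, 195.0, 114.0], 0.9)]
gauge [([144.0, 272.0, 50.0, 41.0], 0.98), ([210.0, 148.0, 48.0, 24.0], 0.97), ([256.0, 226.0, 67.0, 39.0], 0.87), ([169.0, 188.0, 44.0, 24.0], 0.66)]
bridge [([289.0, 241.0, 195.0, 115.0], 0.76)]
mould [([350.0, 192.0, 34.0, 43.0], 0.74)]
core [([353.0, 263.0, 27.0, 45.0], 0.67)]
ring [([287.0, 241.0, 196.0, 115.0], 0.75), ([245.0, 316.0, 41.0, 44.0], 0.72)]
clamp [([350.0, 192.0, 32.0, 44.0], 0.72), ([292.0, 168.0, 60.0, 20.0], 0.69)]
0.8
```

View pics/top0.png

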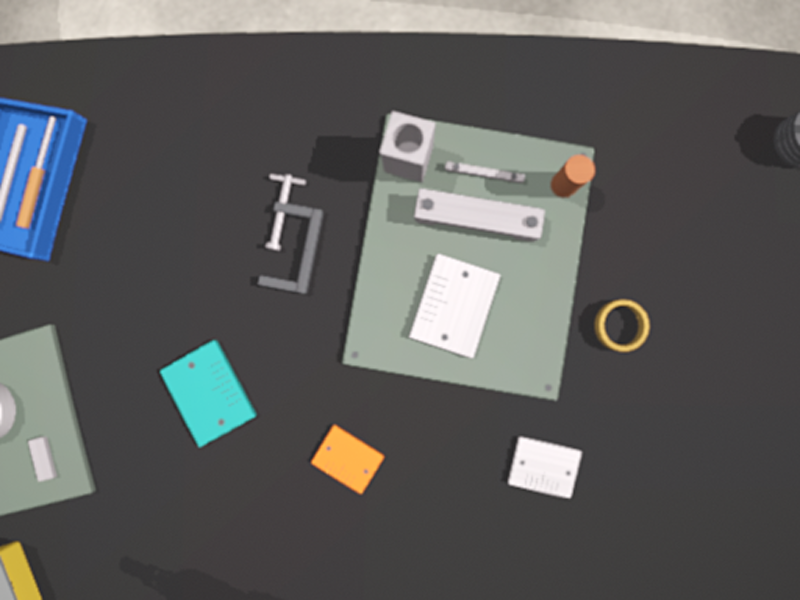

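View pics/side0.png

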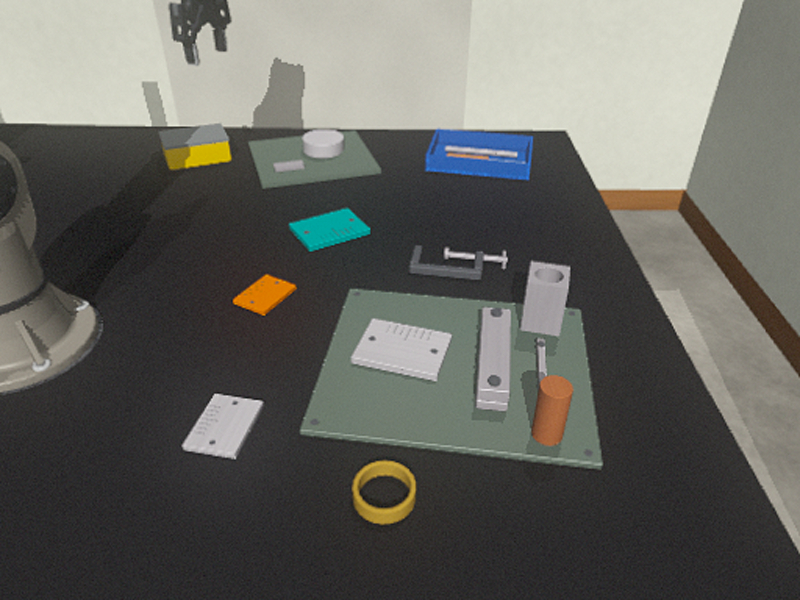

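The top view (800x600) shows the gauge as the larger white plate at (455,305) on the board. The bridge is at (480,213), the stop at (485,172), the mould at (408,143) and the core at (573,175). The small white plate at (545,467) and the turquoise and orange plates are decoys.

```bash
cat > h.py <<'E'
from station import robot, fingers, vision, workorder, recognise
import cv2, numpy as np
from scipy.optimize import least_squares
def proj(n,P):
    c=vision.calibration(n); E=np.array(c["extrinsics"]); q=np.atleast_2d(P)@E[:3,:3].T+E[:3,3]
    s=np.c_[q[:,0],-q[:,1]]/-q[:,2:]; s=s*(1+c["k1"]*(s**2).sum(1,keepdims=True))
    M=np.array(c["mtx"]); return s@M[:2,:2].T+M[:2,2]
def unproj(n,px,z):
    c=vision.calibration(n); E=np.array(c["extrinsics"]); k=c["k1"]; M=np.array(c["mtx"])
    s=(np.asarray(px,float).reshape(-1,2)-M[:2,2])/M[[0,1],[0,1]]; u=s.copy()
    for _ in range(20): u=s/(1+k*(u**2).sum(1,keepdims=True))
    d=np.c_[u[:,0],-u[:,1],-np.ones(len(u))]@E[:3,:3]; o=-E[:3,:3].T@E[:3,3]
    return o+d*((z-o[2])/d[:,2])[:,None]
def comp(mask,px):
    n,l,st,ce=cv2.connectedComponentsWithStats(mask.astype(np.uint8)); 
    i=l[int(px[1]),int(px[0])]; return l==i if i else None
def quad(n,mask,z):
    c=max(cv2.findContours(mask.astype(np.uint8),cv2.RETR_EXTERNAL,cv2.CHAIN_APPROX_NONE)[0],key=len)
    w=unproj(n,c.reshape(-1,2),z)[:,:2]; (x,y),(a,b),t=cv2.minAreaRect((w*1000).astype(np.float32))
    return np.round([x,y,a,b,t],1)
def draw(n,im,polys,name,crop,f=4):
    x0,y0,x1,y1=crop; v=cv2.resize(im[y0:y1,x0:x1,::-1],None,fx=f,fy=f,interpolation=cv2.INTER_CUBIC)
    for P,col in polys:
        p=((proj(n,P)-[x0,y0]+.5)*f).astype(np.int32); cv2.polylines(v,[p],True,col,1)
    cv2.imwrite(name,v)
def box(pose,cx,cy,hx,hy,z):
    x,y,t=pose; c,s=np.cos(t),np.sin(t)
    L=np.array([[cx-hx,cy-hy],[cx+hx,cy-hy],[cx+hx,cy+hy],[cx-hx,cy+hy]])
    return np.c_[L@np.array([[c,s],[-s,c]])+[x,y],np.full(4,z)]
E
python3 - <<'E'
from h import *
for n,g,b in(("top",(285,200),(307,137)),("side",(256,220),(316,225))):
    im=vision.grab_frame(n).astype(int); R,G,B=im[...,0],im[...,1],im[...,2]
    print(n,im[g[1],g[0]],im[b[1],b[0]], im[215,330] if n=="top" else im[265,260])
    w=(im.min(2)>140)&(im.max(2)-im.min(2)<20)
    for nm,p,z in(("gauge",g,.022),("bridge",b,.046)):
        m=comp(w,p); print(nm, None if m is None else (m.sum(),quad(n,m,z)))
    gr=(G-R>10)&(G>B)&(G>70)&(G<200); p=(330,215) if n=="top" else (250,265)
    m=comp(gr,p); print("board",None if m is None else (m.sum(),quad(n,m,.01)))
    P=unproj(n,np.array([[343,364],[558,398],[594,150]])*.64 if n=="top" else np.array([[302,433],[350,290],[601,462]])*.64,.01); print(P.round(3).tolist())
E
```

```text
top [253 246 248] [226 219 221] [162 172 159]
gauge (np.int64(15810), array([579.6, -48.2, 292.6, 281.5,  81.6]))
bridge (np.int64(15810), array([577.3, -46. , 283. , 272.3,  81.6]))
board None
[[0.459, 0.118, 0.01], [0.419, -0.179, 0.01], [0.769, -0.229, 0.01]]
side [191 190 189] [170 166 168] [114 125 112]
gauge (np.int64(1691), array([542.4, -41.9, 100.5, 122.2,  73. ]))
bridge (np.int64(1138), array([663.4, -83.1, 198.9,  38.4,  81.3]))
board (np.int64(9896), array([615.7, -62.9, 304.9, 358.6,  81.5]))
[[0.421, -0.186, 0.01], [0.463, 0.109, 0.01], [0.771, -0.23, 0.01]]
```

```bash
python3 - <<'E'
from h import *
im=vision.grab_frame("top").astype(int); gn=im[...,1]-(im[...,0]+im[...,2])/2
gn=cv2.GaussianBlur(gn.astype(np.float32),(0,0),.6)
w=(im.min(2)>190)&(gn<4)
for nm,p,z in(("gauge",(285,200),.022),("bridge",(307,137),.046)):
    m=comp(w,p); print(nm, None if m is None else (m.sum(),quad("top",m,z)))
m=comp((gn>4),(330,215)); print("board",None if m is None else (m.sum(),quad("top",m,.01)))
Q=[]
rig=(.613,-.058,np.deg2rad(-8.5))
for n,crop in(("top",(210,60,390,265)),("side",(185,160,390,305))):
    im=vision.grab_frame(n) if n=="side" else im.astype(np.uint8)
    draw(n,im,[(box(rig,0,0,.18,.15,.01),(0,0,255)),(box(rig,.05,0,.02,.085,.046),(255,0,0)),(box(rig,.115,0,.005,.055,.022),(0,200,200)),(box((.5405,-.0415,np.deg2rad(-17)),0,0,.06,.045,.022),(255,0,255))],f"pics/{n}1.png",crop,3 if n=="top" else 4)
E
```

```text
gauge (np.int64(2409), array([543.6, -32.9,  90.9, 120.5,  72.9]))
bridge (np.int64(1360), array([666. , -62.2, 169. ,  38.9,  81.7]))
board (np.int64(16392), array([616.3, -54.3, 302.9, 362.7,  81.6]))
```

View pics/top1.png

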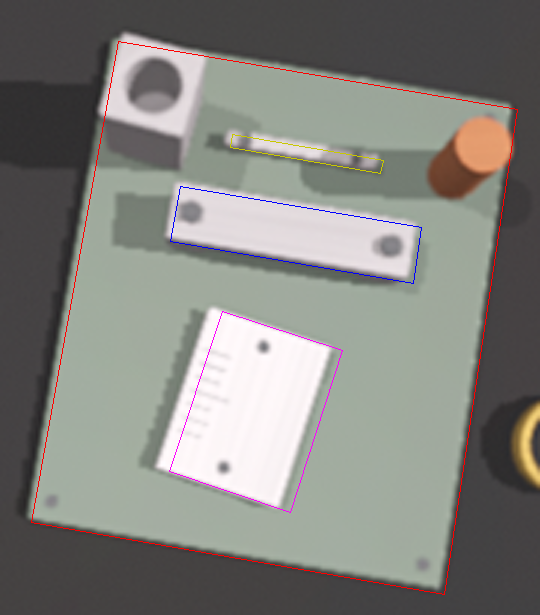

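View pics/side1.png

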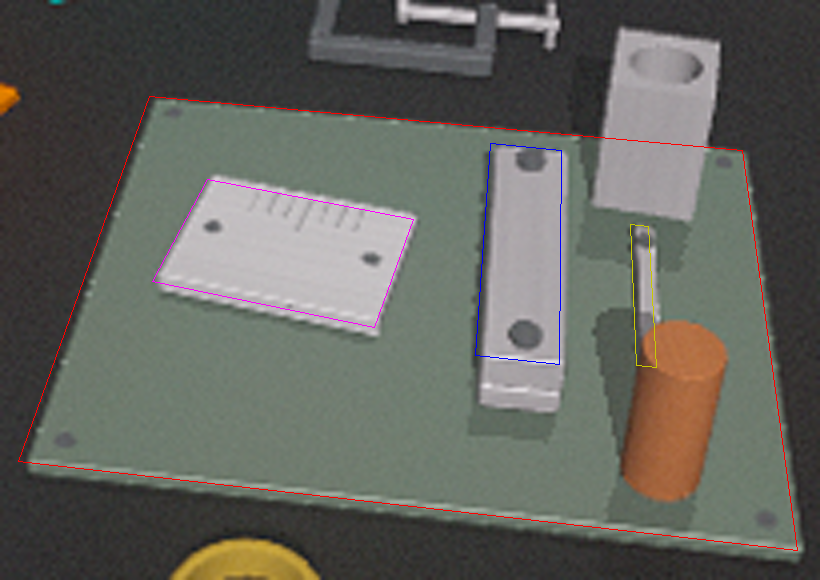

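Top and side disagree by about 4 mm in absolute y, but the relative pose agrees: the gauge is at about (-75, +9) mm, -8.5° in the board frame. My plan is to push from the left side with both fingertips along board x, to centre and square the gauge, and then push from the end.

```bash
cat >> h.py <<'E'
RIG=np.array([.615,-.057]); TH=np.deg2rad(-8.4)
def W(x,y,z):
    c,s=np.cos(TH),np.sin(TH); return [RIG[0]+c*x-s*y, RIG[1]+s*x+c*y, z]
def toR(p):
    c,s=np.cos(TH),np.sin(TH); d=np.asarray(p)[:2]-RIG; return np.round([c*d[0]+s*d[1],-s*d[0]+c*d[1]],4)
def measure(tag):
    "top camera: gauge and bridge, gauge pose in board frame from the same camera"
    im=vision.grab_frame("top").astype(int); gn=cv2.GaussianBlur((im[...,1]-(im[...,0]+im[...,2])/2).astype(np.float32),(0,0),.6)
    w=(im.min(2)>190)&(gn<4); n,l,st,ce=cv2.connectedComponentsWithStats(w.astype(np.uint8))
    print(tag,[(quad("top",l==i,.022).tolist(),st[i,4]) for i in range(1,n) if st[i,4]>600 and 230<ce[i,0]<380 and 110<ce[i,1]<260])
    return im.astype(np.uint8)
E
python3 - <<'E'
from h import *
yaws=[-98.4,81.6]; p=W(-.072,.097,.15)
sol=[(y,robot.inverse_kinematics(p,[180,0,y])) for y in yaws]; print(sol, robot.tip_reach)
y=min((s for s in sol if s[1] is not None),key=lambda s:abs(s[1][6]))[0]
fingers.gripper_to(0.7)
robot.move_to(p,[180,0,y])
robot.line_to(W(-.072,.097,.055))
print(robot.line_to(W(-.072,.097,.012),velocity=.03,f_stop=4), robot.current_tool_pos(),robot.current_contact_force(),robot.current_finger_gap(),robot.current_time_s())
z=robot.current_tool_pos()[2]+.004
robot.line_to(W(-.072,.097,z),velocity=.05); print("z",z)
im=measure("a")
draw("top",im,[],"pics/top2.png",(210,60,390,265),3)
E
```

```text
[(-98.4, array([-18.05297743,  23.43807113,  15.14008161,  93.89600635,
        -6.66311197,  63.55082383, 170.46721722])), (81.6, array([-35.78840751,  26.99962222,  40.33512594,  94.58402875,
       -18.8540479 ,  65.40741806,   1.00991128]))] 0.017
True [0.55778343 0.04944784 0.02213731] [-1.35560815  0.25072347  5.61071398] 0.6998908033377661 5.3583
z 0.026137312218513602
a [([671.3, -64.9, 174.7, 40.3, 81.7], np.int32(1301)), ([543.5, -33.0, 90.8, 120.5, 72.8], np.int32(2246))]
```

View pics/top2.png

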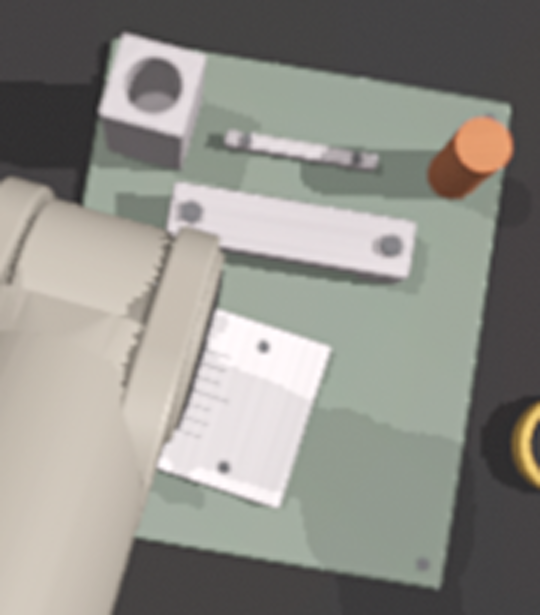

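The view shows the arm left of the gauge, which is undisturbed at (245,405), with the fingers down behind the wrist. Touchdown puts the board at TCP z = 22 mm. Next is the side push.

```bash
python3 - <<'E'
from h import *
z=.0261
for y in(.085,.075,.067,.061,.056):
    print(y,robot.line_to(W(-.072,y,z),velocity=.03,f_stop=25),np.round(robot.current_contact_force(),1))
measure("pushed")
robot.line_to(W(-.072,.085,z),velocity=.08); robot.line_to(W(-.072,.085,.12)); 
q=W(-.20,.0,.15); sol=[(y,robot.inverse_kinematics(q,[180,0,y])) for y in(-8.4,171.6)]; print(sol)
s=min((s for s in sol if s[1] is not None),key=lambda s:abs(s[1][6]-robot.current_joint_positions()[6]))
print(s[0]); robot.move_to(q,[180,0,s[0]])
im=measure("clear"); draw("top",im,[],"pics/top3.png",(210,60,390,265),3)
print(robot.current_time_s())
E
```

```text
0.085 False [-0.3 -0.1  0.6]
0.075 False [ 0.1 -0.6  0.1]
0.067 False [ 0.6  2.4 -0.5]
0.061 False [ 1.3  0.9 -0.1]
0.056 False [-0.3  0.7 -0.2]
pushed [([671.2, -64.8, 175.3, 40.6, 81.8], np.int32(1219)), ([543.3, -66.2, 53.8, 120.5, 80.0], np.int32(805))]
[(-8.4, array([-58.3212532 ,  15.02413318,  70.37114833, 115.9374351 ,
       -16.38405527,  59.95054854, -78.61386456])), (171.6, array([-21.78700546,   7.67799883,  25.63273999, 115.03859463,
        -3.90409263,  58.09104942,  87.31094319]))]
-8.4
clear [([671.2, -65.0, 174.9, 40.3, 81.7], np.int32(1377)), ([547.0, -47.8, 90.9, 120.7, 80.2], np.int32(2416))]
10.4583
```

View pics/top3.png

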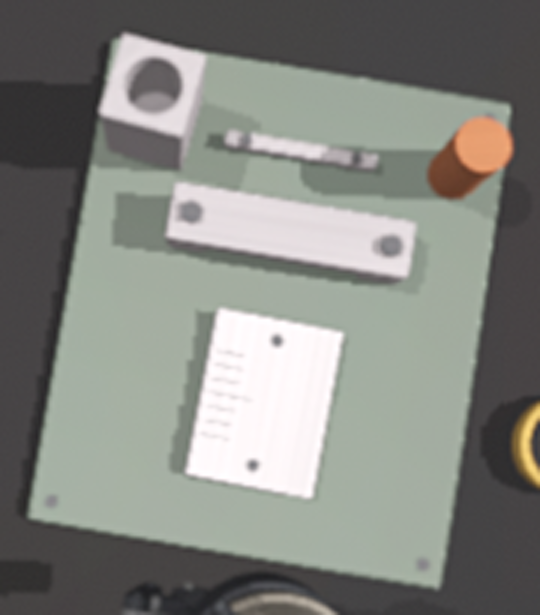

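The gauge (265,402) is now nearly square and centred: y is about -3 mm and yaw about -1.5° relative to the board. The end push follows, with a check partway.

```bash
python3 - <<'E'
from h import *
z=.0261; y=-.003
robot.line_to(W(-.166,y,.12)); robot.line_to(W(-.166,y,.05)); 
print(robot.line_to(W(-.166,y,z),velocity=.05,f_stop=6))
robot.line_to(W(-.145,y,z),velocity=.06,f_stop=15)
for x in(-.12,-.09,-.06):
    print(x,robot.line_to(W(x,y,z),velocity=.03,f_stop=20),np.round(robot.current_contact_force(),1),toR(robot.current_tool_pos()))
im=vision.grab_frame("top"); draw("top",im,[],"pics/top4.png",(210,60,390,265),3)
im=vision.grab_frame("side"); draw("side",im,[],"pics/side4.png",(185,160,390,305),3)
print(robot.current_time_s())
E
```

```text
False
-0.12 False [-1.4  0.1 -0.7] [-0.1196 -0.0029]
-0.09 False [-2.   0.2 -1.7] [-0.0898 -0.003 ]
-0.06 False [-1.5  0.1  0.6] [-0.0598 -0.003 ]
16.0333
```

View pics/side4.png

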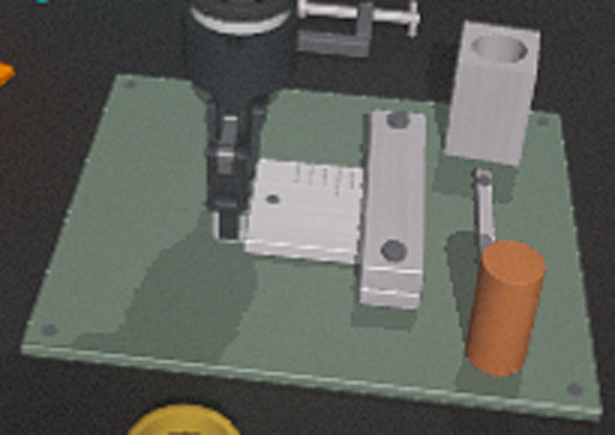

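The gauge (305,212) is entering the opening squarely, with both fingertips at its rear edge (230,225). I continue until it meets the stop.

```bash
python3 - <<'E'
from h import *
z=.0261; y=-.003
print(robot.line_to(W(-.032,y,z),velocity=.03,f_stop=15))
print(robot.line_to(W(-.008,y,z),velocity=.012,f_stop=12),np.round(robot.current_contact_force(),1),toR(robot.current_tool_pos()))
x=toR(robot.current_tool_pos())[0]
robot.line_to(W(x-.03,y,z),velocity=.05); robot.line_to(W(x-.05,y,.12)); robot.line_to(W(-.20,y,.15))
im=measure("end"); draw("top",im,[],"pics/top5.png",(230,60,370,220),4)
im=vision.grab_frame("side"); draw("side",im,[],"pics/side5.png",(230,180,360,280),5)
print(robot.current_time_s())
E
```

```text
False
True [ 0.5 -0.5 -0.2] [-0.0203 -0.003 ]
end [([693.2, -68.0, 175.3, 84.6, 81.7], np.int32(2107)), ([625.7, -57.9, 90.4, 39.0, 81.8], np.int32(752))]
20.9667
```

View pics/top5.png

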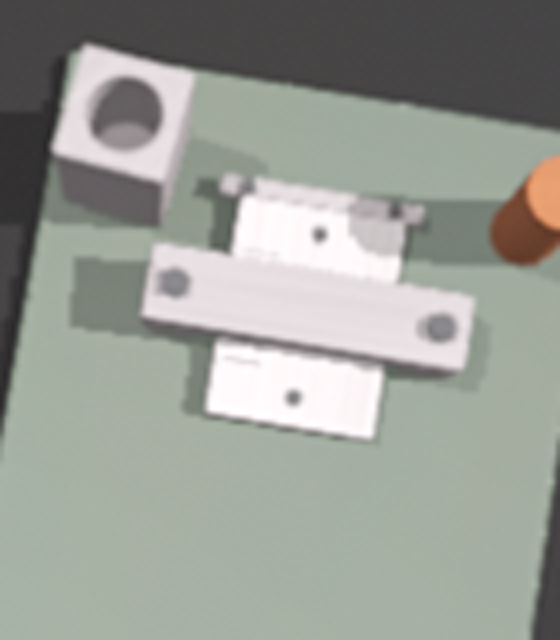

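View pics/side5.png

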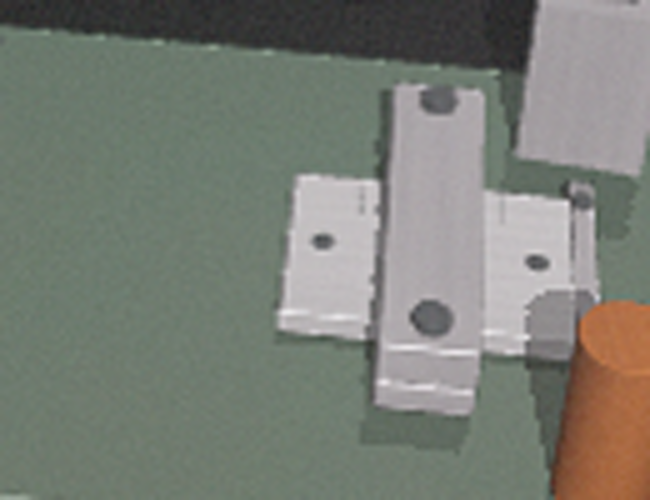

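The gauge is against the stop, top (310,195), with no visible gap in either view. It is square to the bridge, and its rear edge reads x ≈ -9.7 mm against the nominal -10.

```bash
python3 -c "
from h import *
measure('final'); workorder.close_job(); print(robot.current_time_s())"
```

```text
final [([693.1, -68.0, 175.3, 84.7, 81.6], np.int32(2110)), ([625.7, -57.9, 90.4, 39.0, 81.8], np.int32(751))]
the job is handed in; nothing more can be done
the job is handed in; nothing more can be done
```

The gauge is home under the bridge and against the stop bar, and I have handed the job in. I pushed it from the left side with two fingertips to square and centre it, then from its near end until the force rose at the stop. Then I backed the hand off and raised it clear.

**Last checks, from the top camera after release:**
- **Position:** the near edge reads about x = -9.7 mm (nominal -10), and neither view shows a gap at the stop. The fingertips stopped at about -9.3 mm, which agrees.
- **Sideways:** the centre is about 2 mm right of the centre line; the limit is 14 mm.
- **Square:** the gauge is about 0.1–0.2° off the bridge, well inside 0.05 rad (2.9°).
- **At rest:** two pictures before hand-in gave the same reading.
- **Forces and time:** the pushing forces I read were about 3 N or less, apart from the contact at the stop (stop set at a 12 N change). The clock stood at 21 s of the allowed 72 s at the last check before hand-in.

**Limits and disagreements:**
- **Cameras:** the top and side cameras disagreed by about 4 mm in absolute y. I averaged them for the arm targets. The final position figures come from the top camera alone, measured against the board.
- **Bystanders:** I checked these only by eye. The mould and core look unmoved in the last pictures. The ring and clamp were not in the final crops, but the arm did not work near them.

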